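# Index a fossil turntable by one station and re-lock it

## Task

Advance the six-station fossil turntable by exactly one station, counter-clockwise as seen from above: pull its red lock pin straight up, push the plate round gently by one of its upright black posts until it clicks into the next detent, and let go of it. Then press the lock pin fully home, so that its collar sits on the bracket, and keep a steady 15 N or so on it for half a second, never over 25 N. Do not touch the fossils, force the plate while the pin locks it, or shift the other things on the table.

Things in the scene. Friction and masses are not known exactly. Their poses are not given: they have to be found in the camera images.
- turntable_base: Fixed round dark foot, 272 mm across. Origin: centre of its underside; z, up, is the plate's axis. On its -y side the lock bracket (28 mm wide, 98 to 156 mm from the axis; shims set its top anywhere from 61 to 67 mm above the table; the red knob, 26 mm across, lies 8 to 28 mm above that top when home). On its +y side the detent housing, 40 mm high, up to 163 mm out.
- index_plate (a joint): Angle of the index plate about the base's z axis, rad: 0 = locked at the first station (start), grows counter-clockwise from above; the next station is +1.047. The detent rests about 0.016 rad short of the true station; the taper pin draws the plate to within 0.015 rad of it and locks it there.
- plate_centre (a point): Centre of the aluminium index plate's top face, 44 mm above the table; the plate is 228 mm across. Six fossils, up to 20 mm high, are glued on it at 49 mm from the axis and reach at most 77 mm out. A spring detent holds each station: 5 to 12 N at a post to leave it, then only slight friction, then 5 to 12 N again to drop into the next.
- post_a (a point): Centre of the top of one of six black posts, each 14 mm in diameter, 36 mm high, top 80 mm above the table, 88 mm from the axis, turning with the plate. At plate angle 0 they stand at 0, 60, 120, 180, 240 and 300 degrees from the base's x axis; this is the one at 60.
- lock_pin (a joint): Height of the lock pin above home, m: 0 = home (collar on the bracket arm, a hard stop), 0.021 = upper stop; from 0.018 its tip is clear of the plate. Its axis is upright, 110 mm from the plate's axis on the base's -y side. It stays where it is left (sliding friction 4 N). In the last 8 mm before home its taper may wedge in the plate's rim notch and take up to 12 N. Its red knob is the grip.
- jar: Bystander: small white jar with a red lid, 52 mm across, 67 mm high, origin at the centre of its underside.
- loupe: Bystander: black stand loupe, 36 mm across, 27 mm high, origin at the centre of its underside.
- card_box: Bystander: open card specimen box, 52 x 52 x 23 mm, origin at the centre of its underside.
- stn_ammonite: One of the six glued fossils: grey-brown ammonite, 40 x 48 x 14 mm, at the station beside the lock pin at the start; origin at the centre of its underside.
- stn_vertebra: Glued fossil: fish vertebra, 34 mm disc, 18 mm high, one station counter-clockwise of the ammonite.
- stn_shark_tooth: Glued fossil: dark shark tooth, 42 x 36 x 10 mm, two stations on.
- stn_bone_bit_2: Glued fossil: bone fragment, 19 x 38 x 15 mm, three stations on.
- stn_bone_bit_3: Glued fossil: bone fragment, 17 x 23 x 10 mm, four stations on.
- stn_bone_knuckle: Glued fossil: toe bone, 22 x 56 x 20 mm, five stations on.

How it is judged:
By the outcome, as a careful person would: the job done as asked, in the order asked, and still so for the second after the job is handed in, with the robot touching nothing.
It also fails if it takes over 72 s, if anything falls off the work surface, if the arm or the gripper's body presses on something with over 40 N, if the wrist force passes 120 N, or if a joint passes its speed limit or range.

## Robot

A 6-joint arm with a two-finger parallel gripper is mounted at the origin on a cart in front of the work surface, level with it; the furniture and walls round the work are solid. World frame = base frame: x ahead of the robot, y to its left, z up, the work surface at z = 0. Lengths are in m, angles in degrees, forces in N, time in s.
With the tool pointing down it reaches from about 0.4 to 0.825 m from the base axis. Payload 7 kg.
Tool frame: the origin (TCP) lies at the centre of the arm's flange, where the gripper is bolted on; the fingertips stand 178 mm ahead of it and the grasp point (between the pads) lies 159 mm ahead of it (tip_reach is the distance from the TCP to the fingertips, in m); z points along the fingers, y is the line along which they close (so a half turn about z gives the same grasp; the last joint's range is limited). The gripper opens to 88 mm and grips with 3 to 60 N. Pads are 19 mm wide; open, the fingers measure 130 mm over their backs; the gripper's body (78 mm by 193 mm) begins 47 mm behind the grasp point.
Start: joints at [86.58, 20.546, 0.682, 0, -70.136, -16.507], TCP at [0.23, 0.635, 0.405] pointing down, gripper open.
Joint ranges: [-176.03, 176.03], [-82.01, 121.73], [-58.28, 71.71], [-173.87, 95.51], [-174.79, -0.11], [-173.66, 173.66]. Speed limits (degrees/s): [136.94, 136.94, 172.46, 180, 180, 180].

## Interface

Orientations are given as [roll, pitch, yaw] about the fixed x, y, z axes, in that order (R = Rz(yaw) Ry(pitch) Rx(roll)).
In Python, from plant import * gives the robot as it stands.
- The arm moves only by the shell command python3 -m handwheel 'ROWS'. ROWS is JSON, a list of rows, each a list of 7 numbers: the opening, from -1 (shut) to 1 (fully open), then the shift along the tool's x, y, z as a fraction of full scale, then the turn, a rotation vector about the tool's x, y, z as a fraction of full scale. A call has 1 to 5 rows; each row shifts and turns the commanded pose from where the row before left it, along the tool's axes as they then stand; what a row does not reach is not made up. Full scale, the value 1, is 0.025 m for a shift and 6 degrees for a turn. A row lasts 1/8 s, in which the tool goes at most 62.5 mm and 10.7 degrees, less where a joint would pass 70% of its speed; a pose out of reach is approached as far as the arm can. A call with a number of a shift or a turn outside -1 to 1 is refused whole. A call with a gripper value outside its range is refused whole. The fingers move at their own pace and stop on an object; the grip force is fixed at half the most. Time passes only in rows, so rows that do not move let the fingers close. It gives the time, the measured TCP pose, the force, the opening and the grip force at its end, in the units of the state.
- get_obs(): the state, without advancing time (a new reading comes with each control period).
- snapshot(name): name is "side" or "top" or "wrist"; returns a dict with "color" (384x512x3 uint8, red, green, blue), "fx", "fy", "cx", "cy" (pixels), "k1" (the pictures are not rectified: a ray, as slopes to the right and down, at radius r is drawn at 1 + k1 r^2 times it, then the intrinsics apply), "R" (3x3) and "t" (3): a world point X has camera coordinates R X + t; the wrist camera has in their place "tool_from_camera" (4x4, takes a point from camera to tool coordinates, whose origin is the TCP and whose axes are the flange's). Camera axes: x right, y down, z forward; pixel columns grow to the right and rows downward; lengths in m; the calibration is good to about 2 mm. A picture is of the moment at which its call begins: read the wrist's pose just before it. There is no depth.
- close_job(): hands the job in; it is judged then, once.
The state is a dict: "clock": time; "joint_pos": joint angles; "qvel": joint speeds; "tau": joint torques, N m; "tool_pos": TCP position; "orientation": TCP orientation; "force": force on the tool from outside, world axes, zero at the start; "moment": the same for the moment, N m; "opening": finger opening in m; "gripper_force": force on a finger pad.
Only numpy, scipy, OpenCV 4.12 (cv2) and the standard library are available. Lean on these libraries where they do the work, as an engineer would, in place of code of your own. Each camera call takes 0.05 s, during which the arm holds its last target. There are 200 camera calls.

## Working session

There is one attempt and no reset: what is moved stays moved. The work goes in short steps, Python scripts to look and compute and a shell command to move; the robot and the scene stay as the last step left them, time stands still between calls to the robot, and variables do not carry over. Pictures are saved under pics/ and viewed, at most 10 in all, crops included, and the job is handed in when it is done.

```bash
mkdir -p pics; ls; cat > h.py <<'E'
import numpy as np, cv2
from plant import *
from scipy.spatial.transform import Rotation as Ro
def rot(o): return Ro.from_euler('xyz',o,degrees=True).as_matrix()
def cam(name):
    o=get_obs(); s=snapshot(name)
    if 'R' not in s:
        T=np.eye(4);T[:3,:3]=rot(o['orientation']);T[:3,3]=o['tool_pos']
        W=np.linalg.inv(T@np.array(s['tool_from_camera'])); s['R']=W[:3,:3]; s['t']=W[:3,3]
    s['R']=np.array(s['R']);s['t']=np.array(s['t']);s['o']=o
    return s
def ray(s,u,v):
    d=np.array([(u-s['cx'])/s['fx'],(v-s['cy'])/s['fy']]);x=d.copy()
    for _ in range(20): x=d/(1+s['k1']*(x@x))
    r=s['R'].T@np.r_[x,1]; return -s['R'].T@s['t'],r/np.linalg.norm(r)
def onz(s,u,v,z):
    c,r=ray(s,u,v); return c+r*(z-c[2])/r[2]
def proj(s,X):
    p=s['R']@np.array(X)+s['t'];x=p[:2]/p[2];x=x*(1+s['k1']*(x@x))
    return np.array([x[0]*s['fx']+s['cx'],x[1]*s['fy']+s['cy']])
def save(s,n): cv2.imwrite('pics/'+n,s['color'][:,:,::-1])
E
python3 - <<'E'
from h import *
print(get_obs())
a=cam('top');b=cam('side')
for s,n in((a,'top'),(b,'side')): print(n,s['fx'],s['k1'],-s['R'].T@s['t'],s['R'].round(2).tolist())
cv2.imwrite('pics/top0.png',a['color'][:,:,::-1]);cv2.imwrite('pics/side0.png',b['color'][:,:,::-1])
E
```

```text
pics
{'clock': 0.0, 'joint_pos': array([ 8.65794706e+01,  2.05922406e+01,  6.35704803e-01, -2.02490141e-02,
       -7.01366001e+01, -1.65082471e+01]), 'qvel': array([-0.15249926,  0.02653252, -0.0202236 , -0.05899301, -0.14003209,
        0.00153225]), 'tau': array([-2.18263383e-03, -5.82717276e+01,  2.93053025e+01,  6.99723065e+00,
        6.76953845e-03, -1.62989627e-04]), 'tool_pos': array([0.22999491, 0.63441296, 0.40372762]), 'orientation': array([ 1.79905294e+02, -8.21666490e-03, -1.99356653e+01]), 'force': array([-0.48225601,  0.07638223,  0.13331806]), 'moment': array([0.00937933, 0.00448963, 0.07699824]), 'gripper_force': 0.0, 'opening': 0.08764751165637914}
top 420.17634340115063 -0.05141807100713793 [0.50373069 0.01022418 1.23623188] [[0.0, -1.0, 0.01], [-1.0, -0.0, -0.06], [0.06, -0.01, -1.0]]
side 494.5802116521583 0.029547477267377047 [0.57271288 1.2799622  0.87452107] [[-1.0, 0.02, -0.01], [0.02, 0.53, -0.85], [-0.01, -0.85, -0.53]]
```

View pics/top0.png

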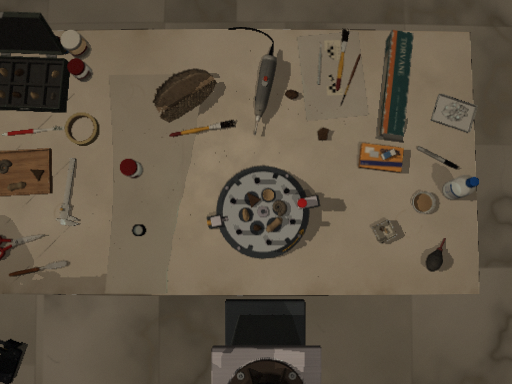

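View pics/side0.png

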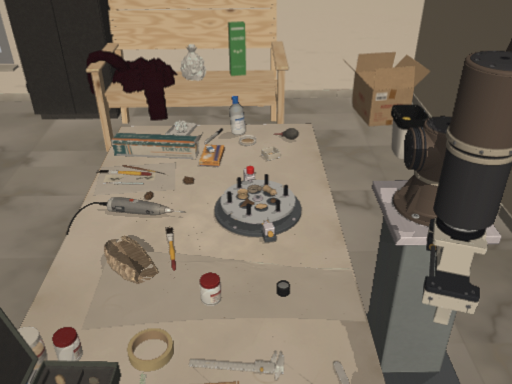

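The top view shows the turntable centred near (264,211), its red knob at (303,203), and the detent housing at (215,222). The jar is at (131,168) and the loupe at (139,230). The side view shows the knob at (250,171).

```bash
python3 - <<'E'
from h import *
def red(s,roi):
    c=s['color'].astype(int);x0,x1,y0,y1=roi
    m=(c[...,0]>110)&(c[...,0]>2*c[...,1])&(c[...,0]>2*c[...,2])
    k=np.zeros_like(m);k[y0:y1,x0:x1]=m[y0:y1,x0:x1]
    v,u=np.nonzero(k);return u.mean(),v.mean(),len(u)
a=cam('top');b=cam('side')
ra=red(a,(285,330,185,220));rb=red(b,(235,265,160,185));print(ra,rb)
# triangulate
ca,da=ray(a,*ra[:2]);cb,db=ray(b,*rb[:2])
A=np.c_[da,-db];t=np.linalg.lstsq(A,cb-ca,rcond=None)[0];print('knob',ca+t[0]*da,cb+t[1]*db)
print('knob z.09',onz(a,*ra[:2],.09))
# plate: light grey low saturation, ellipse
h=cv2.cvtColor(a['color'],cv2.COLOR_RGB2HSV)
im=cv2.resize(a['color'][150:270,195:335,::-1],None,fx=5,fy=5,interpolation=cv2.INTER_CUBIC)
cv2.imwrite('pics/topc.png',im)
# base dark ring: dark pixels outer hull
g=cv2.cvtColor(a['color'],cv2.COLOR_RGB2GRAY);m=((g<75)).astype(np.uint8);m[:, :200]=0;m[:,330:]=0;m[:150]=0;m[270:]=0
E
```

```text
(np.float64(301.62068965517244), np.float64(202.44827586206895), 58) (np.float64(249.94117647058823), np.float64(169.54901960784315), 51)
knob [ 0.5650772  -0.09677847  0.08355258] [ 0.56827119 -0.09689249  0.08373315]
knob z.09 [ 0.56473407 -0.09617996  0.09      ]
```

View pics/topc.png

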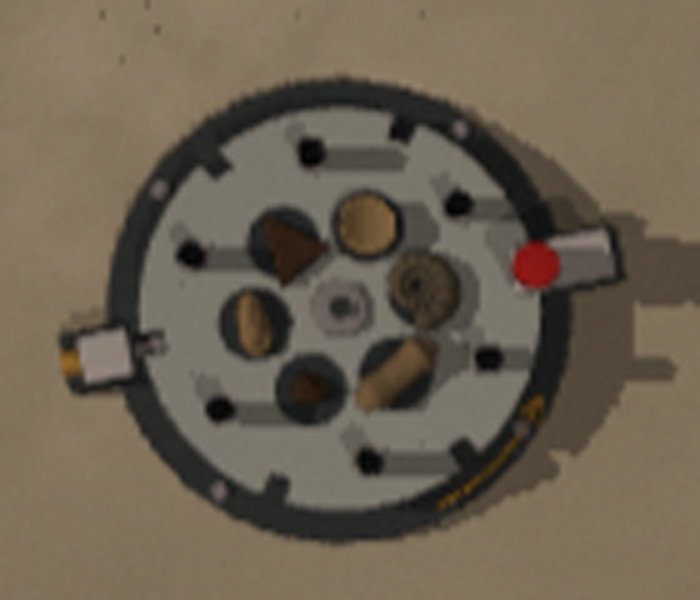

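The crop shows the six black post tops at (312,152), (458,204), (489,358), (370,461), (220,408) and (190,254), and the knob at (536,265). The crop is 5x, offset (195,150).

```bash
python3 - <<'E'
from h import *
a=cam('top')
P=np.array([(312,152),(458,204),(489,358),(370,461),(220,408),(190,254)])/5+[195,150]-.4
X=np.array([onz(a,*p,.08) for p in P])[:,:2];c=X.mean(0)
d=X-c;ang=np.degrees(np.arctan2(d[:,1],d[:,0]))
print('centre',c,'r',np.linalg.norm(d,axis=1),ang, 'base yaw',((ang-10+30)%60-30).mean()+10)
y=np.radians(((ang-10+30)%60-30).mean()+10)
pin=c+.11*np.array([np.sin(y),-np.cos(y)]);print('pin pred',pin)
o=get_obs();R=rot(o['orientation'])
print('tool delta to pin',R.T@(np.r_[pin,.405]-o['tool_pos']))
E
```

```text
centre [0.54223754 0.01057227] r [0.08645697 0.08614375 0.08690751 0.08667744 0.08642889 0.08739749] [  10.33464174  -49.17877169 -109.24050303 -168.95467843  130.5079243
   70.97883511] base yaw 10.741241330990205
pin pred [ 0.56273866 -0.09750041]
tool delta to pin [ 5.62285885e-01  5.74748157e-01 -2.92846028e-04]
```

```bash
python3 -m handwheel '[[1,1,1,0,0,0,0],[1,1,1,0,0,0,0],[1,1,1,0,0,0,0],[1,1,1,0,0,0,0],[1,1,1,0,0,0,0]]'
python3 -m handwheel '[[1,1,1,0,0,0,0],[1,1,1,0,0,0,0],[1,1,1,0,0,0,0],[1,1,1,0,0,0,0],[1,1,1,0,0,0,0]]'
python3 -m handwheel '[[1,1,1,0,0,0,0],[1,1,1,0,0,0,0],[1,1,1,0,0,0,0],[1,1,1,0,0,0,0],[1,1,1,0,0,0,0]]'
python3 -m handwheel '[[1,1,1,0,0,0,0],[1,1,1,0,0,0,0],[1,1,1,0,0,0,0],[1,1,1,0,0,0,0],[1,1,1,0,0,0,0]]'
python3 -m handwheel '[[1,0,0,0,0,0,1],[1,0,0,0,0,0,1],[1,0,0,0,0,0,1],[1,0,0,0,0,0,1],[1,0,0,0,0,0,1]]'
python3 -m handwheel '[[1,0,0,0,0,0,1],[1,0,0,0,0,0,1],[1,0,0,0,0,0,1],[1,0,0,0,0,0,1],[1,0,0,0,0,0,0.9]]'
python3 - <<'E'
from h import *
o=get_obs();print(o);s=cam('wrist');save(s,'w0.png');print(s['tool_from_camera'])
print(proj(s,[.5627,-.0975,.09]),proj(s,[.5422,.0106,.044]))
E
```

```text
clock: 0.88
tool_pos: [0.3054, 0.4733, 0.4047]
orientation: [-180.0, 0.0, -19.9]
force: [0.7, -0.2, 0.6]
opening: 0.0875
gripper_force: 0.0
clock: 1.5
tool_pos: [0.3802, 0.3132, 0.4048]
orientation: [-180.0, -0.0, -19.9]
force: [-0.5, -0.2, 0.3]
opening: 0.0876
gripper_force: 0.0
clock: 2.12
tool_pos: [0.4551, 0.1531, 0.4048]
orientation: [-180.0, -0.0, -19.9]
force: [0.0, 0.9, -0.7]
opening: 0.0876
gripper_force: 0.0
clock: 2.75
tool_pos: [0.53, -0.0071, 0.4047]
orientation: [-180.0, -0.0, -19.9]
force: [1.1, 0.1, 0.6]
opening: 0.0874
gripper_force: 0.0
clock: 3.38
tool_pos: [0.5296, -0.006, 0.4046]
orientation: [180.0, 0.0, -50.1]
force: [-0.6, 0.2, -0.5]
opening: 0.0876
gripper_force: 0.0
clock: 4.0
tool_pos: [0.5296, -0.0059, 0.4047]
orientation: [180.0, 0.0, -79.5]
force: [-0.1, -0.1, -0.1]
opening: 0.0877
gripper_force: 0.0
{'clock': 4.0, 'joint_pos': array([ 2.05873405e+01,  6.82912553e+00, -1.75713176e+01, -3.96927068e-03,
       -6.56012995e+01, -1.00985901e+01]), 'qvel': array([-8.32359994e-03, -8.79453103e-02,  1.24918245e-01,  1.64212919e-02,
        3.63756779e-02, -4.26389725e+01]), 'tau': array([-1.93110045e-04, -3.82083392e+01,  2.84084129e+01,  6.77644908e+00,
        2.11222965e-02,  1.17607534e+00]), 'tool_pos': array([ 0.52962448, -0.0059318 ,  0.40466018]), 'orientation': array([ 1.79997650e+02,  3.25315928e-03, -7.95128894e+01]), 'force': array([-0.11102426, -0.12573578, -0.13874452]), 'moment': array([ 0.04467448, -0.04706617, -0.00751413]), 'gripper_force': 0.0, 'opening': 0.08765434719493075}
[[ 1.18229833e-05 -9.61147312e-01 -2.76035949e-01  7.35928026e-02]
 [ 9.99999992e-01 -2.38627764e-05  1.25920652e-04 -1.24631179e-04]
 [-1.27615280e-04 -2.76035948e-01  9.61147303e-01  1.96669979e-02]
 [ 0.00000000e+00  0.00000000e+00  0.00000000e+00  1.00000000e+00]]
[237.82267281  79.06335812] [241.76970798 180.05413573]
```

View pics/w0.png

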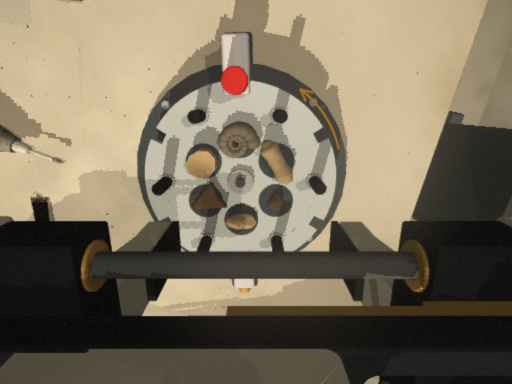

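The wrist view shows the knob at (234,80), the plate hub at (240,181) and the CCW arrow at upper right. The predictions are within about 3 px.

```bash
cat >> h.py <<'E'
def red(s):
    c=s['color'].astype(int)
    m=((c[...,0]>110)&(c[...,0]>2*c[...,1])&(c[...,0]>2*c[...,2])).astype(np.uint8)
    cs=cv2.findContours(m,0,2)[0];k=max(cs,key=cv2.contourArea);(u,v),r=cv2.minEnclosingCircle(k);return u,v,r,cv2.boundingRect(k)
E
python3 - <<'E'
from h import *
s=cam('wrist');k=red(s);o=s['o'];print(k,s['fx'],o['tool_pos'],o['orientation'])
p=onz(s,k[0],k[1],.092);c=onz(s,240,181,.05);print(p,c)
d=p-c;print('yaw',np.degrees(np.arctan2(d[1],d[0]))+90,np.linalg.norm(d[:2]))
print('tool delta',rot(o['orientation']).T@(p-o['tool_pos']))
E
```

```text
(233.8663330078125, 80.01485443115234, 14.361019134521484, (220, 66, 27, 29)) 294.2437426443602 [ 0.52961218 -0.00594838  0.40463748] [ 1.79993625e+02  3.92337168e-03 -7.97648725e+01]
[ 0.56563559 -0.09604387  0.092     ] [0.54409816 0.01045894 0.05      ]
yaw 11.432405170538786 0.10865867972805128
tool delta [ 0.09508413 -0.01947605  0.31262881]
```

```bash
python3 -m handwheel '[[0.4,0.95,-0.2,0,0,0,0],[0.4,0.95,-0.2,0,0,0,0],[0.4,0.95,-0.2,0,0,0,0],[0.4,0.95,-0.18,0,0,0,0],[0.4,0,0,0.5,0,0,0]]'
python3 -m handwheel '[[0.4,0,0,1,0,0,0],[0.4,0,0,1,0,0,0],[0.4,0,0,1,0,0,0],[0.4,0,0,0.5,0,0,0],[0.4,0,0,0,0,0,0]]'
python3 - <<'E'
from h import *
s=cam('wrist');k=red(s);o=s['o'];print(k,o['tool_pos'],o['orientation'],o['force'])
save(s,'w1.png')
for z in(.089,.095):
  p=onz(s,k[0],k[1],z);print(p,rot(o['orientation']).T@(p-o['tool_pos']))
s=cam('side');save(s,'s1.png')
cv2.imwrite('pics/s1c.png',cv2.resize(s['color'][120:240,180:340,::-1],None,fx=5,fy=5))
E
```

```text
clock: 4.72
tool_pos: [0.567, -0.0968, 0.3924]
orientation: [-179.9, -0.0, -79.3]
force: [0.4, 0.5, 0.2]
opening: 0.0618
gripper_force: 0.0
clock: 5.35
tool_pos: [0.5662, -0.0954, 0.3039]
orientation: [179.9, 0.0, -79.3]
force: [-1.1, 0.1, 1.6]
opening: 0.0613
gripper_force: 0.0
(254.5800018310547, 212.42799377441406, 17.782548904418945, (237, 197, 36, 34)) [ 0.56617798 -0.09535832  0.30385235] [ 1.79892301e+02  3.58456346e-03 -7.92717787e+01] [-1.11928543  0.07762388  1.58971107]
[ 0.56584826 -0.09527832  0.089     ] [-1.26536316e-04 -9.47912027e-05  2.14852556e-01]
[ 0.56628223 -0.097503    0.095     ] [ 2.13966651e-03 -9.57717210e-05  2.08852402e-01]
```

View pics/w1.png

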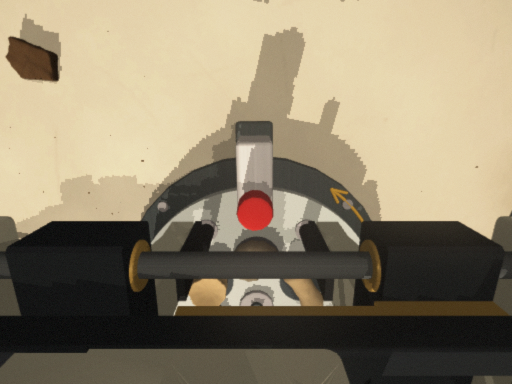

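The wrist view shows the knob at (254,212), laterally centred between the fingers with a clear path down.

```bash
python3 -m handwheel '[[0.4,0.04,0,0.5,0,0,0],[0.4,0,0,0.5,0,0,0],[0.4,0,0,0.5,0,0,0],[0.4,0,0,0.5,0,0,0],[0.4,0,0,0,0,0,0]]'
python3 -m handwheel '[[-1,0,0,0,0,0,0],[-1,0,0,0,0,0,0],[-1,0,0,0,0,0,0],[-1,0,0,0,0,0,0],[-1,0,0,0,0,0,0]]'
```

```text
clock: 6.08
tool_pos: [0.5662, -0.0967, 0.2532]
orientation: [179.9, 0.0, -79.3]
force: [-0.8, 0.8, 0.5]
opening: 0.0614
gripper_force: 0.0
clock: 6.7
tool_pos: [0.5663, -0.0967, 0.2548]
orientation: [180.0, -0.0, -79.3]
force: [-3.4, -0.2, 4.3]
opening: 0.0252
gripper_force: 30.0
```

```bash
python3 -m handwheel '[[-1,0,0,-0.15,0,0,0],[-1,0,0,-0.2,0,0,0],[-1,0,0,-0.2,0,0,0],[-1,0,0,-0.15,0,0,0],[-1,0,0,0,0,0,0]]'

```

```text
clock: 7.32
tool_pos: [0.5663, -0.0967, 0.2727]
orientation: [180.0, -0.0, -79.3]
force: [-5.6, -1.2, 3.0]
opening: 0.0255
gripper_force: 30.0
```

```bash
python3 -m handwheel '[[-1,0,0,-0.06,0,0,0],[-1,0,0,0,0,0,0]]'
python3 -m handwheel '[[-1,0,0,-0.06,0,0,0],[-1,0,0,0,0,0,0]]'
python3 -m handwheel '[[-1,0,0,-0.04,0,0,0],[-1,0,0,0,0,0,0]]'

```

```text
clock: 7.58
tool_pos: [0.5663, -0.0967, 0.2736]
orientation: [179.9, 0.0, -79.3]
force: [-5.4, -1.3, -0.1]
opening: 0.0256
gripper_force: 30.0
clock: 7.82
tool_pos: [0.5663, -0.0967, 0.275]
orientation: [179.9, 0.0, -79.3]
force: [-5.8, -2.1, -2.3]
opening: 0.025
gripper_force: 30.0
clock: 8.07
tool_pos: [0.5663, -0.0967, 0.276]
orientation: [179.9, 0.0, -79.3]
force: [-4.9, -1.5, -3.3]
opening: 0.0252
gripper_force: 30.0
```

```bash
python3 -m handwheel '[[0.4,0,0,0,0,0,0],[0.4,0,0,0,0,0,0],[0.4,0,0,-0.6,0,0,0],[0.4,0,0,-1,0,0,0],[0.4,0,0,-0.4,0,0,0]]'
python3 -m handwheel '[[-0.2,-0.93,-0.21,0,0,0,0],[-0.2,-0.93,-0.21,0,0,0,0],[-0.2,-0.93,-0.21,0,0,0,0],[-0.2,-0.93,-0.21,0,0,0,0],[-0.2,0,0,0,0,0,1]]'
python3 -m handwheel '[[-0.2,0,0,0,0,0,1],[-0.2,0,0,0,0,0,1],[-0.2,0,0,0,0,0,1],[-0.2,0,0,0,0,0,0.95],[-0.2,0,0,0,0,0,0]]'
python3 - <<'E'
from h import *
s=cam('wrist');save(s,'w2.png');o=s['o'];print(o['tool_pos'],o['orientation'])
b=cam('side');a=cam('top')
c=a['color'].astype(int)
def rd(s,roi):
    c=s['color'].astype(int);x0,x1,y0,y1=roi
    m=(c[...,0]>110)&(c[...,0]>2*c[...,1])&(c[...,0]>2*c[...,2])
    k=np.zeros_like(m);k[y0:y1,x0:x1]=m[y0:y1,x0:x1]
    v,u=np.nonzero(k);return (u.mean(),v.mean(),len(u)) if len(u) else None
print(rd(b,(235,265,145,185)),rd(a,(285,330,185,220)))
print('expected side shift',proj(b,[.566,-.0965,.083]),proj(b,[.566,-.0965,.104]))
E
```

```text
clock: 8.7
tool_pos: [0.5675, -0.0965, 0.3289]
orientation: [-179.8, -0.0, -79.3]
force: [0.9, -0.4, -0.3]
opening: 0.061
gripper_force: 0.0
clock: 9.32
tool_pos: [0.5703, 0.0001, 0.3266]
orientation: [-179.9, 0.0, -85.3]
force: [-0.3, 0.0, -0.2]
opening: 0.035
gripper_force: 0.0
clock: 9.95
tool_pos: [0.5701, -0.0013, 0.3265]
orientation: [-180.0, 0.0, -109.0]
force: [0.1, 1.3, -0.5]
opening: 0.0354
gripper_force: 0.0
[ 0.57014594 -0.00129859  0.32645628] [-1.79971521e+02  2.52057816e-02 -1.08986345e+02]
(np.float64(249.625), np.float64(163.625), 56) (np.float64(302.37142857142857), np.float64(202.24285714285713), 70)
expected side shift [250.6535789  169.79629218] [250.56844013 164.07707668]
```

View pics/w2.png

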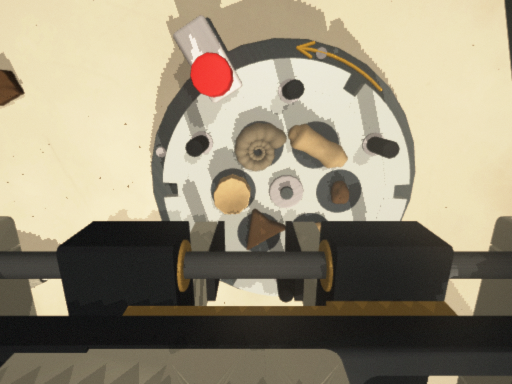

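The wrist view shows the knob raised at (212,74) and the hub at (287,191). The visible posts are at (293,89), (197,146) and (380,147). The side-view shift of 5.9 px matches a 21 mm lift.

```bash
python3 - <<'E'
from h import *
s=cam('wrist');o=s['o']
h=onz(s,287,190,.05);k=red(s);kp=onz(s,k[0],k[1],.113);print(h,kp)
d=h-kp;y=np.arctan2(d[1],d[0])-np.pi/2;print(np.degrees(y),np.hypot(*d[:2]))
c=np.array([.5437,.0105]) 
for f in(60,66,120):
  a=np.radians(11+f);p=c+.088*np.array([np.cos(a),np.sin(a)]);print(f,p,rot(o['orientation']).T@(np.r_[p,.246]-o['tool_pos']))
E
```

```text
[0.54251446 0.00984847 0.05      ] [ 0.56527145 -0.09589352  0.113     ]
12.145511267725894 0.1081630700445261
60 [0.57235    0.09370563] [-0.09060623  0.02871847  0.08034157]
66 [0.56349569 0.09624457] [-0.09013824  0.0379177   0.08033875]
120 [0.48596681 0.07691444] [-0.04672298  0.10499598  0.08030859]
```

```bash
python3 -m handwheel '[[-0.2,-0.9,0.29,0,0,0,0],[-0.2,-0.9,0.29,0,0,0,0],[-0.2,-0.9,0.29,0,0,0,0],[-0.2,-0.92,0.28,0,0,0,0],[-0.2,0,0,1,0,0,0]]'
python3 -m handwheel '[[-0.2,0,0,1,0,0,0],[-0.2,0,0,0.3,0,0,0],[-0.2,0,0,0,0,0,0],[-0.2,0,0,0,0,0,0]]'
python3 - <<'E'
from h import *
s=cam('wrist');save(s,'w3.png');o=s['o'];print(o['tool_pos'],o['orientation'])
a=np.radians(71);p=np.array([.5437,.0105])+.088*np.array([np.cos(a),np.sin(a)])
print(proj(s,[*p,.08]))
E
```

```text
clock: 10.78
tool_pos: [0.5733, 0.0953, 0.3027]
orientation: [-179.8, 0.2, -108.8]
force: [-0.6, 0.0, -0.1]
opening: 0.0351
gripper_force: 0.0
clock: 11.28
tool_pos: [0.5729, 0.0936, 0.2697]
orientation: [-179.9, 0.1, -109.0]
force: [-0.3, 0.1, 0.6]
opening: 0.0348
gripper_force: 0.0
[0.57285145 0.093623   0.26968479] [-1.79929173e+02  5.28700580e-02 -1.09011532e+02]
[255.27646279 226.22480014]
```

View pics/w3.png

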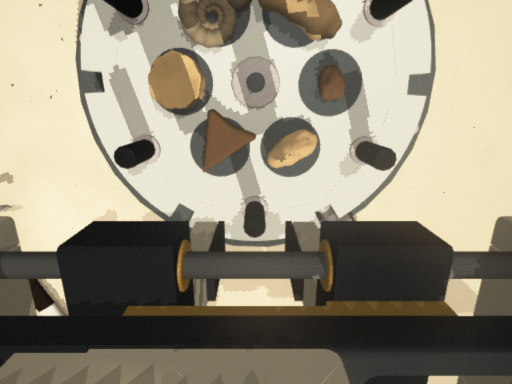

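The wrist view shows post_a at (255,217), centred between the fingers (columns 210–300). I'll descend and approach.

```bash
python3 -m handwheel '[[-0.2,0,0,0.4,0,0,0],[-0.2,0,0,0.4,0,0,0],[-0.2,0,0.1,0.06,0,0,0],[-0.2,0,0.16,0,0,0,0],[-0.2,0,0.06,0,0,0,0]]'
python3 -m handwheel '[[-0.2,0,0.06,0,0,0,0],[-0.2,0,0.04,0,0,0,0],[-0.2,0,0,0,0,0,0]]'
python3 -m handwheel '[[-0.2,0.018,0.123,0,0,0,-0.333],[-0.2,0.018,0.123,0,0,0,-0.333]]'
python3 -m handwheel '[[-0.2,0.018,0.123,0,0,0,-0.333]]'
python3 -m handwheel '[[-0.2,0.018,0.123,0,0,0,-0.333]]'
```

```text
clock: 11.95
tool_pos: [0.5646, 0.0963, 0.2474]
orientation: [-180.0, 0.0, -109.0]
force: [0.7, -0.1, -0.6]
opening: 0.0352
gripper_force: 0.0
clock: 12.32
tool_pos: [0.5629, 0.097, 0.2475]
orientation: [-179.9, 0.0, -109.0]
force: [3.2, -1.8, -1.0]
opening: 0.0348
gripper_force: 1.6
clock: 12.58
tool_pos: [0.5568, 0.098, 0.2474]
orientation: [-179.9, 0.0, -104.9]
force: [2.0, -1.3, -0.1]
opening: 0.0351
gripper_force: 1.1
clock: 12.7
tool_pos: [0.5529, 0.0984, 0.2471]
orientation: [180.0, -0.0, -102.9]
force: [0.8, 0.8, 0.3]
opening: 0.0352
gripper_force: 0.0
clock: 12.82
tool_pos: [0.5495, 0.0986, 0.2469]
orientation: [179.9, -0.0, -100.9]
force: [-0.3, 0.2, -0.9]
opening: 0.0353
gripper_force: 0.0
```

```bash
python3 -m handwheel '[[-0.2,0.027,0.184,0,0,0,-0.5],[-0.2,0.027,0.184,0,0,0,-0.5],[-0.2,0.027,0.184,0,0,0,-0.5],[-0.2,0.027,0.184,0,0,0,-0.5]]'
python3 - <<'E'
from h import *
a=cam('top');cv2.imwrite('pics/t2.png',cv2.resize(a['color'][150:270,195:335,::-1],None,fx=4,fy=4,interpolation=cv2.INTER_CUBIC))
E
```

```text
clock: 13.32
tool_pos: [0.5312, 0.098, 0.2471]
orientation: [180.0, -0.0, -88.9]
force: [2.3, -0.1, -0.6]
opening: 0.0348
gripper_force: 0.6
```

View pics/t2.png

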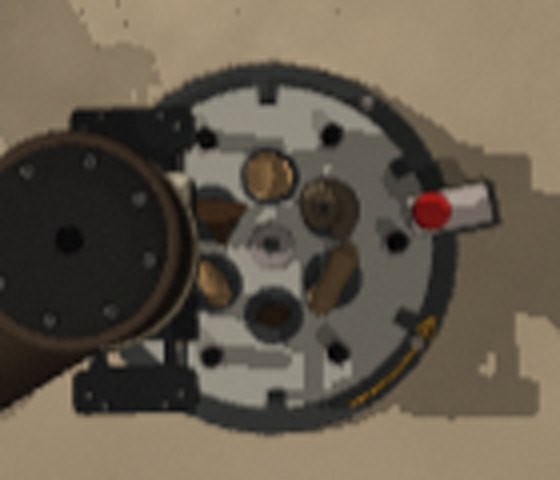

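The top crop shows the plate rotated about 20° CCW, with one post now at (397,241) near the raised knob. The plate is following freely.

```bash
python3 -m handwheel '[[-0.2,0.027,0.184,0,0,0,-0.5],[-0.2,0.027,0.184,0,0,0,-0.5],[-0.2,0.027,0.184,0,0,0,-0.5],[-0.2,0.027,0.184,0,0,0,-0.5],[-0.2,0.027,0.184,0,0,0,-0.5]]'
python3 -m handwheel '[[-0.2,0.027,0.184,0,0,0,-0.5],[-0.2,0.027,0.184,0,0,0,-0.5],[-0.2,0.018,0.123,0,0,0,-0.333],[-0.2,0.018,0.123,0,0,0,-0.333]]'
python3 - <<'E'
from h import *
o=get_obs();c=np.array([.5437,.0105]);print(o['tool_pos'],o['orientation'],rot(o['orientation']).T@(np.r_[c,0]-o['tool_pos']))
s=cam('wrist');save(s,'w4.png')
E
```

```text
clock: 14.0
tool_pos: [0.5091, 0.092, 0.2472]
orientation: [180.0, 0.0, -73.9]
force: [1.2, 0.2, -1.0]
opening: 0.0349
gripper_force: 0.6
clock: 14.5
tool_pos: [0.4955, 0.0847, 0.2472]
orientation: [-180.0, 0.0, -63.9]
force: [1.0, 0.9, 0.5]
opening: 0.0351
gripper_force: 0.6
[0.49549195 0.0847078  0.24720656] [-1.79989428e+02  3.19969112e-03 -6.39484112e+01] [ 0.08785404 -0.01067385  0.24720363]
```

View pics/w4.png

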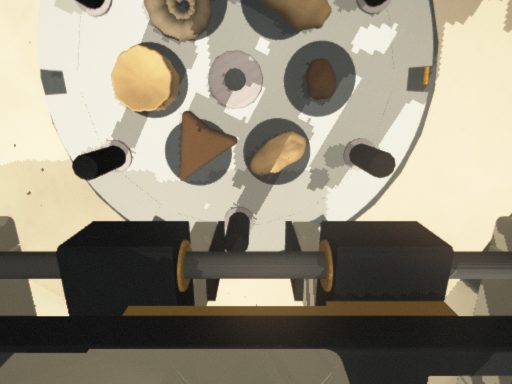

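The wrist view shows post_a at (237,230) resting on the rear finger, with the plate at about 45°. I'll continue slowly.

```bash
python3 -m handwheel '[[-0.2,0.018,0.123,0,0,0,-0.333],[-0.2,0.018,0.123,0,0,0,-0.333],[-0.2,0.018,0.123,0,0,0,-0.333]]'
python3 -m handwheel '[[-0.2,0.009,0.062,0,0,0,-0.167],[-0.2,0.009,0.062,0,0,0,-0.167]]'
python3 -m handwheel '[[-0.2,0.009,0.062,0,0,0,-0.167],[-0.2,0.009,0.062,0,0,0,-0.167]]'
python3 -m handwheel '[[-0.2,0.009,0.062,0,0,0,-0.167]]'
python3 -m handwheel '[[-0.2,0.009,0.062,0,0,0,-0.167]]'
```

```text
clock: 14.92
tool_pos: [0.4888, 0.0796, 0.2474]
orientation: [-179.8, -0.0, -57.9]
force: [7.9, 2.9, -5.9]
opening: 0.0351
gripper_force: 4.0
clock: 15.18
tool_pos: [0.4866, 0.0777, 0.2475]
orientation: [-179.8, -0.0, -55.9]
force: [4.9, 2.6, -2.7]
opening: 0.0354
gripper_force: 2.4
clock: 15.42
tool_pos: [0.4831, 0.0748, 0.2472]
orientation: [180.0, 0.0, -54.0]
force: [-0.2, -0.1, 0.6]
opening: 0.0352
gripper_force: 0.0
clock: 15.55
tool_pos: [0.4816, 0.0734, 0.2469]
orientation: [179.9, 0.0, -53.0]
force: [-0.5, 0.1, 0.3]
opening: 0.0352
gripper_force: 0.0
clock: 15.68
tool_pos: [0.4807, 0.0724, 0.247]
orientation: [179.9, 0.0, -52.0]
force: [0.2, -0.4, -0.1]
opening: 0.0349
gripper_force: 0.0
```

```bash
python3 -m handwheel '[[-0.2,0,0,0,0,0,0],[-0.2,0,0,-0.3,0,0,0],[-0.2,0,0,-0.7,0,0,0],[-0.2,0,0,-1,0,0,0],[-0.2,0,0,-1,0,0,0]]'
python3 - <<'E'
from h import *
s=cam('wrist');o=s['o'];print(o['tool_pos'],o['orientation'])
save(s,'w5.png')
c=np.array([.5437,.0105])
for f in (0,60,120,180,240,300):
  a=np.radians(11.3+f);print(f,proj(s,[*(c+.088*np.array([np.cos(a),np.sin(a)])),.08]).round(1))
print(proj(s,[*c,.05]))
E
```

```text
clock: 16.3
tool_pos: [0.4811, 0.0728, 0.3234]
orientation: [-180.0, -0.0, -52.0]
force: [0.9, 0.2, -0.7]
opening: 0.0351
gripper_force: 0.0
[0.48114646 0.072783   0.323388  ] [-1.79995455e+02 -4.72765187e-03 -5.20370547e+01]
0 [123.6  22.3]
60 [144.5 151. ]
120 [247.8 200.1]
180 [344.8 139.3]
240 [348.3   7.6]
300 [229.9 -62.8]
[241.69523433  86.25124814]
```

View pics/w5.png

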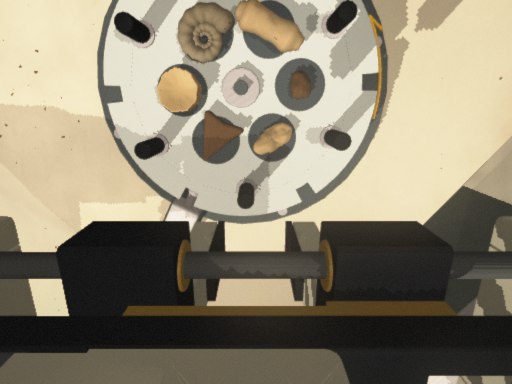

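The wrist view shows the posts at (247,198), (144,151) and (344,140), right on the predictions for +60°, so the plate is seated in the next detent. I'll now go over the knob with closed fingers.

```bash
python3 -m handwheel '[[-1,0.93,0.186,0,0,0,0],[-1,0.93,0.186,0,0,0,0],[-1,0.93,0.186,0,0,0,0],[-1,0.93,0.186,0,0,0,0]]'
python3 -m handwheel '[[-1,0.93,0.186,0,0,0,0],[-1,0.93,0.186,0,0,0,0],[-1,0.93,0.186,0,0,0,0],[-1,0.93,0.186,0,0,0,0]]'
python3 -m handwheel '[[-1,0,0,0,0,0,0.91],[-1,0,0,0,0,0,0.91],[-1,0,0,0,0,0,0.91],[-1,0,0,0,0,0,0.91],[-1,0,0,0,0,0,0.91]]'
python3 -m handwheel '[[-1,0,0,0,0,0,0],[-1,0,0,0,0,0,0]]'
python3 - <<'E'
from h import *
s=cam('wrist');o=s['o'];k=red(s);print(k,o['tool_pos'],o['orientation'],o['force'])
for z in (.113,): 
  p=onz(s,k[0],k[1],z);print(p,proj(s,[.5663,-.0967,z]))
E
```

```text
clock: 16.85
tool_pos: [0.524, -0.0127, 0.3226]
orientation: [-180.0, -0.0, -52.0]
force: [0.0, 0.3, -0.6]
opening: 0.0027
gripper_force: 0.0
clock: 17.35
tool_pos: [0.5666, -0.0975, 0.3225]
orientation: [-180.0, -0.0, -52.0]
force: [-0.0, 0.5, -0.2]
opening: 0.0009
gripper_force: 0.0
clock: 17.98
tool_pos: [0.5663, -0.0968, 0.3225]
orientation: [-180.0, -0.0, -79.5]
force: [-0.2, 1.1, 0.0]
opening: 0.0003
gripper_force: 0.0
clock: 18.23
tool_pos: [0.5663, -0.0967, 0.3224]
orientation: [-180.0, -0.0, -79.2]
force: [-0.5, -0.6, -0.4]
opening: 0.0006
gripper_force: 0.0
(254.75714111328125, 215.5, 17.820486068725586, (237, 200, 36, 22)) [ 0.56627807 -0.09671071  0.32235288] [-1.79991311e+02 -1.93004058e-03 -7.92132442e+01] [-0.47642172 -0.60179509 -0.35287675]
[ 0.56622927 -0.09641778  0.113     ] [254.73302395 215.10530187]
```

```bash
python3 -m handwheel '[[-1,0,0,0.5,0,0,0],[-1,0,0,0.5,0,0,0],[-1,0,0,0,0,0,0]]'
python3 -m handwheel '[[-1,0,0,0.1,0,0,0],[-1,0,0,0.1,0,0,0]]'
python3 -m handwheel '[[-1,0,0,0.1,0,0,0],[-1,0,0,0.1,0,0,0]]'
python3 -m handwheel '[[-1,0,0,0.1,0,0,0],[-1,0,0,0.1,0,0,0]]'
python3 -m handwheel '[[-1,0,0,0.1,0,0,0]]'
```

```text
clock: 18.65
tool_pos: [0.5657, -0.0968, 0.2954]
orientation: [179.8, 0.0, -79.3]
force: [0.6, 0.4, -1.0]
opening: 0.0001
gripper_force: 0.0
clock: 18.9
tool_pos: [0.5665, -0.0967, 0.2926]
orientation: [-180.0, -0.0, -79.3]
force: [-1.2, 0.7, 4.6]
opening: 0.0002
gripper_force: 2.1
clock: 19.15
tool_pos: [0.5664, -0.0968, 0.2875]
orientation: [-180.0, -0.0, -79.3]
force: [-1.3, -0.2, 2.9]
opening: 0.0001
gripper_force: 2.1
clock: 19.4
tool_pos: [0.5664, -0.0968, 0.2822]
orientation: [-180.0, -0.0, -79.3]
force: [-0.9, -0.5, 4.4]
opening: 0.0009
gripper_force: 2.1
clock: 19.52
tool_pos: [0.5664, -0.0967, 0.2796]
orientation: [-180.0, -0.0, -79.3]
force: [-0.7, -0.8, 4.3]
opening: 0.0003
gripper_force: 2.2
```

```bash
python3 -m handwheel '[[-1,0,0,0.06,0,0,0]]'
python3 -m handwheel '[[-1,0,0,0.06,0,0,0]]'
python3 -m handwheel '[[-1,0,0,0.04,0,0,0]]'
python3 -m handwheel '[[-1,0,0,0.03,0,0,0]]'
```

```text
clock: 19.65
tool_pos: [0.5665, -0.0967, 0.2781]
orientation: [-180.0, -0.0, -79.3]
force: [0.7, 0.3, 4.3]
opening: 0.0002
gripper_force: 2.1
clock: 19.77
tool_pos: [0.5664, -0.0967, 0.2767]
orientation: [-180.0, -0.0, -79.3]
force: [0.7, -0.9, 5.2]
opening: 0.0004
gripper_force: 2.3
clock: 19.9
tool_pos: [0.5664, -0.0967, 0.2757]
orientation: [-180.0, -0.0, -79.3]
force: [0.7, -0.7, 4.9]
opening: 0.0
gripper_force: 2.3
clock: 20.02
tool_pos: [0.5664, -0.0967, 0.275]
orientation: [-180.0, -0.0, -79.3]
force: [0.2, 0.1, 4.5]
opening: 0.0004
gripper_force: 2.3
```

```bash
python3 -m handwheel '[[-1,0,0,0.03,0,0,0]]'
python3 -m handwheel '[[-1,0,0,0.03,0,0,0]]'
python3 -m handwheel '[[-1,0,0,0.03,0,0,0]]'
```

```text
clock: 20.15
tool_pos: [0.5664, -0.0967, 0.2743]
orientation: [-180.0, -0.0, -79.3]
force: [0.9, -0.6, 4.5]
opening: 0.0007
gripper_force: 2.4
clock: 20.27
tool_pos: [0.5664, -0.0967, 0.2735]
orientation: [-180.0, -0.0, -79.3]
force: [0.8, 0.2, 5.2]
opening: 0.0008
gripper_force: 2.4
clock: 20.4
tool_pos: [0.5664, -0.0967, 0.2728]
orientation: [-180.0, -0.0, -79.3]
force: [-0.2, 0.2, 10.8]
opening: 0.0004
gripper_force: 5.5
```

```bash
python3 -m handwheel '[[-1,0,0,0.01,0,0,0]]'
python3 -m handwheel '[[-1,0,0,0.01,0,0,0],[-1,0,0,0,0,0,0]]'
```

```text
clock: 20.52
tool_pos: [0.5664, -0.0967, 0.2728]
orientation: [-180.0, -0.0, -79.3]
force: [-0.3, -0.2, 9.1]
opening: 0.0004
gripper_force: 4.5
clock: 20.78
tool_pos: [0.5664, -0.0967, 0.2728]
orientation: [-180.0, -0.0, -79.3]
force: [-0.1, 0.1, 9.0]
opening: 0.0005
gripper_force: 4.7
```

```bash
python3 -m handwheel '[[-1,0,0,0.02,0,0,0],[-1,0,0,0,0,0,0]]'
python3 -m handwheel '[[-1,0,0,0.02,0,0,0],[-1,0,0,0,0,0,0]]'
```

```text
clock: 21.02
tool_pos: [0.5664, -0.0967, 0.2728]
orientation: [-179.9, -0.0, -79.3]
force: [-2.1, 0.9, 13.0]
opening: 0.0003
gripper_force: 6.6
clock: 21.28
tool_pos: [0.5664, -0.0967, 0.2727]
orientation: [-179.9, -0.0, -79.3]
force: [-2.7, 1.4, 17.0]
opening: 0.0004
gripper_force: 8.5
```

```bash
python3 -m handwheel '[[-1,0,0,0,0,0,0],[-1,0,0,0,0,0,0],[-1,0,0,0,0,0,0]]'
python3 -m handwheel '[[-1,0,0,0,0,0,0],[-1,0,0,0,0,0,0],[-1,0,0,0,0,0,0]]'
python3 - <<'E'
from h import *
def rd(s,roi):
    c=s['color'].astype(int);x0,x1,y0,y1=roi
    m=(c[...,0]>110)&(c[...,0]>2*c[...,1])&(c[...,0]>2*c[...,2])
    k=np.zeros_like(m);k[y0:y1,x0:x1]=m[y0:y1,x0:x1]
    v,u=np.nonzero(k);return (u.mean(),v.mean(),len(u),v.max()) if len(u) else None
print(rd(cam('side'),(235,265,145,185)))
E
```

```text
clock: 21.65
tool_pos: [0.5664, -0.0967, 0.2727]
orientation: [-179.9, -0.0, -79.3]
force: [-2.7, 1.3, 17.1]
opening: 0.0003
gripper_force: 8.5
clock: 22.02
tool_pos: [0.5664, -0.0967, 0.2727]
orientation: [-179.9, -0.0, -79.3]
force: [-3.4, 2.0, 16.6]
opening: 0.0004
gripper_force: 8.5
(np.float64(250.0857142857143), np.float64(170.71428571428572), 35, np.int64(173))
```

```bash
python3 -m handwheel '[[-1,0,0,0.01,0,0,0],[-1,0,0,0,0,0,0],[-1,0,0,0,0,0,0],[-1,0,0,0,0,0,0]]'
python3 -m handwheel '[[-1,0,0,-0.1,0,0,0],[-1,0,0,-0.1,0,0,0],[-1,0,0,-0.4,0,0,0],[-1,0,0,-0.7,0,0,0],[-1,0,0,-1,0,0,0]]'
python3 -m handwheel '[[1,-1,0,-1,0,0,0],[1,-1,0,-1,0,0,0],[1,-1,0,-0.5,0,0,0],[1,-0.8,0,0,0,0,0],[1,0,0,0,0,0,0]]'
python3 - <<'E'
from h import *
s=cam('wrist');o=s['o'];k=red(s);print(k,o['tool_pos'],o['force'])
for z in (.0905,.0925,.0945): print(z,onz(s,k[0],k[1],z))
def rd(s,roi):
    c=s['color'].astype(int);x0,x1,y0,y1=roi
    m=(c[...,0]>110)&(c[...,0]>2*c[...,1])&(c[...,0]>2*c[...,2])
    k=np.zeros_like(m);k[y0:y1,x0:x1]=m[y0:y1,x0:x1]
    v,u=np.nonzero(k);return (u.mean(),v.mean(),len(u),v.min(),v.max()) if len(u) else None
b=cam('side');print(rd(b,(235,265,145,185)))
b['color']=cv2.imread('pics/side0.png')[:,:,::-1];print(rd(b,(235,265,145,185)))
b['color']=cv2.imread('pics/s1.png')[:,:,::-1];print(rd(b,(235,265,145,185)))
E
```

```text
clock: 22.58
tool_pos: [0.5664, -0.0967, 0.2727]
orientation: [-179.9, -0.0, -79.3]
force: [-4.5, 1.7, 19.2]
opening: 0.0008
gripper_force: 9.4
clock: 23.2
tool_pos: [0.5659, -0.0968, 0.3285]
orientation: [179.9, 0.0, -79.3]
force: [0.6, -0.1, 0.8]
opening: 0.0006
gripper_force: 0.0
clock: 23.82
tool_pos: [0.5484, -0.0025, 0.3914]
orientation: [-180.0, 0.0, -79.2]
force: [-0.0, -0.4, -0.0]
opening: 0.0447
gripper_force: 0.0
(255.5, 78.63793182373047, 15.050647735595703, (241, 64, 29, 30)) [ 0.54836575 -0.00246814  0.39142646] [-0.03634963 -0.37694865 -0.02523077]
0.0905 [ 0.565532   -0.09623086  0.0905    ]
0.0925 [ 0.56550857 -0.09607802  0.0925    ]
0.0945 [ 0.56548514 -0.09592518  0.0945    ]
(np.float64(249.94117647058823), np.float64(169.54901960784315), 51, np.int64(166), np.int64(173))
(np.float64(249.94117647058823), np.float64(169.54901960784315), 51, np.int64(166), np.int64(173))
(np.float64(249.9), np.float64(169.62), 50, np.int64(166), np.int64(173))
```

The knob mask in the side view is identical to the one taken at the start, so the pin is home. The robot is clear of everything, so I'm handing in.

```bash
python3 -c "from plant import *; print(close_job())"
```

```text
the job is handed in; nothing more can be done
None
```

The turntable is advanced one station counter-clockwise, the lock pin is pressed home and was held at 17–19 N for about 1.3 s, and the job was handed in at about 24 s; the judge's verdict was not shown.

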